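# Reset the whistle counter

## Robot

A 6-joint arm with a two-finger parallel gripper is mounted at the origin on the work surface. World frame = base frame: x ahead of the robot, y to its left, z up, the work surface at z = 0. Lengths are in m, angles in degrees, forces in N, time in s.
With the tool pointing down it reaches from about 0.35 to 0.875 m from the base axis. Payload 4.2 kg.
Tool frame: the origin (TCP) lies midway between the tips of the shut fingers; the grasp point (between the pads) lies 19 mm behind it; y points along the fingers, z is the direction in which the jaws open and shut, and the axes are right-handed (so a half turn about y gives the same grasp; the last joint's range is limited). The gripper opens to 87 mm and grips with 3 to 60 N. Pads are 19 mm wide; open, the fingers measure 117 mm over their backs; the gripper's body (75 mm by 190 mm) begins 51 mm behind the grasp point.
Start: joints at [85.52, 22.042, 0.453, 0, -68.411, -14.817], TCP at [0.207, 0.59, 0.223] pointing down, gripper open.
Joint ranges: [-179.83, 179.83], [-69.29, 118.12], [-61.27, 80.66], [-181.25, 117.63], [-171.15, -9.14], [-177.46, 177.46]. Speed limits (degrees/s): [159.86, 159.86, 180, 180, 180, 180].

## Interface

Orientations are given as [roll, pitch, yaw] about the fixed x, y, z axes, in that order (R = Rz(yaw) Ry(pitch) Rx(roll)).
In Python, from workcell import env gives the robot as it stands. The module is installed in compiled form; this text tells all that it offers. Calls block until the motion is done:
- env.goto(position, orientation): joint-space move of the TCP to a pose.
- env.move_straight(position, rotation=None, rate=0.15, force_limit=None): straight line of the TCP; rotation=None keeps the orientation; rate is the mean speed in m/s. With force_limit (N) it stops when the force on the tool has changed by that much, and returns True; else False.
- env.set_joints(angles): joint-space move.
- env.gripper_to(opening, grasp_force=None): opening from 0.0 (shut) to 1.0 (fully open); grasp_force is the grip in N (None keeps the last); returns when the fingers have stopped.
- env.dwell(seconds).
- env.inverse_kinematics(position, orientation): joint angles nearest the present ones, or None.
- env.read_state(): the state.
- env.grab_frame(name): name is "side" or "top" or "wrist"; returns a dict with "image" (400x640x3 uint8, blue, green, red), "fx", "fy", "cx", "cy" (pixels), "position" and "orientation" of the camera in the world. Camera axes: x right, y up, looking along -z (the intrinsics and any distortion apply to the point x, -y, -z); pixel columns grow to the right and rows downward; lengths in m; the calibration is good to about 2 mm. The wrist camera is an equidistant fisheye: a pixel r from the principal point sees the ray r / f radians off the axis. A picture is of the moment at which its call begins. There is no depth.
A pose or a line that the arm cannot do raises env.Unreachable and nothing moves.
- env.close_job(): hands the job in, once; it reports no verdict.
Trained networks look in a picture, given as the dict that the camera call returned (one of the last four; its "shot" number tells which), for a name from the list of things; names that differ only in an ending like _2 or _b are one class to them, and where a whole thing is asked for, a point or a joint stands for the part that bears it (a point fixed in the world has none). Each returns a list of dicts, best first, with "score" (0 to 1); they miss things now and then, are a little off and sometimes report something else, mostly with a low value. They report only what shows in the picture. A call takes as long as a camera call.
- env.search_frame(picture, thing): "xyz" ([x, y, z] in m, in world coordinates, good to about 4 mm: the middle of the surface that is visible of it).
- env.trace(picture, thing): "mask" (400x640 bool, what is visible of it).
The state is a dict: "clock": time; "joint_positions": joint angles; "qvel": joint speeds; "joint_torque": joint torques, N m; "position": TCP position; "tool_rot": TCP orientation; "force": force on the tool from outside, world axes, zero at the start; "wrist_torque": the same for the moment, N m; "opening": opening from 0.0 (shut) to 1.0 (fully open).
Only numpy, scipy, OpenCV 4.12 (cv2) and the standard library are available. Lean on these libraries where they do the work, as an engineer would, in place of code of your own. Each camera call takes 0.05 s, during which the arm holds its last target. There are 200 camera calls.

## Task

Set the whistle counter beside the pressure cooker back to its red mark before the next batch: flick the teeth of its star-shaped wheel clockwise, seen from above, with a fingertip until the red tooth clicks to rest at the black arrow, without running past it. Push the wheel gently, do not squeeze it, and leave the counter standing where it is. Leave the mortar, measuring cup, spoon and open drawer alone, and finish with the hand clear.

Things in the scene. Friction and masses are not known exactly. Their poses are not given: they have to be found in the camera images.
- counter: Whistle counter, loose, 0.9 kg: round black rubber foot 130 mm across, 10 mm thick; steel column 72 mm across; flat horizontal star wheel on top (45 to 59 mm above the worktop); over its middle a fixed black cap and arrow, 66 mm high. Origin: centre of the underside, on the wheel's vertical axis. z up; the arrow points along its own -x. Any yaw.
- star (a joint): Turn of the star wheel, rad, growing clockwise seen from above; 0 = red tooth at the arrow. A ratchet lets it turn only clockwise, in clicks of 60 degrees (1.047 rad); starts 2, 3 or 4 clicks short. Pushed over about 45 degrees from rest it snaps on to the next click, pushed less it springs back; so one push of 50 to 95 degrees makes one click. Takes about 1.5 N at a tooth.
- red_tip (a point): Outer end of the red tooth, 60 mm from the axis, 52 mm above the worktop; turns with the wheel. The wheel is a white disc 72 mm across with six radial teeth 60 degrees apart (one red, five cream), each 9 mm wide, 14 mm high, reaching 60 mm from the axis. Between and below the teeth, outside the disc, the space is free down to the foot.
- arrow_tip (a point): Tip of the black arrow on the fixed cap, 31 mm from the wheel's axis, 62 mm above the worktop.
- mortar_mid (a point): Centre of the cream ceramic mortar (114 mm across the rim, 75 mm high, loose), half-way up. To be left alone.
- measure_mid (a point): Centre of the bowl of the steel measuring cup (68 mm across, 50 mm high, loose), half-way up; a flat handle reaches 117 mm out along its own +x. To be left alone.
- spoon: Wooden spoon lying on the worktop beyond the counter, 240 mm long along its own x axis, bowl to +x, at most 40 mm high, loose. Origin: middle of its underside. To be left alone.
- caddy_drawer0_handle (a point): Knob of the open top drawer of the small white plastic drawer unit (180 x 220 mm, 200 mm high, fixed) to the robot's right. To be left alone.
- cooker: Pressure cooker, fixed, to the robot's left: steel pot 226 mm across at the rim, 164 mm high, long black handle (240 mm from the axis) along its own -x with a raised red locking lever up to 225 mm height. Origin: centre of the underside. An obstacle only.

How it is judged:
By the outcome, as a careful person would: the job done as asked, in the order asked, and still so for the second after the job is handed in, with the robot touching nothing.
It also fails if it takes over 64 s, if anything falls off the work surface, if the arm or the gripper's body presses on something with over 40 N, if the wrist force passes 120 N, or if a joint passes its speed limit or range.

## Working session

There is one attempt and no reset: what is moved stays moved. The work goes in short steps, each a Python script; the robot and the scene stay as the last script left them, time stands still between calls to the robot, and variables do not carry over. Pictures are saved under pics/ and viewed, about 8 in all and at most 12, crops included, and the job is handed in when it is done.

```bash
mkdir -p pics
cat > h.py <<'E'
from workcell import env
import numpy as np, cv2
from scipy.spatial.transform import Rotation as R
def look(): 
    pass
E
python3 - <<'E'
from h import *
s=env.read_state(); print(s['clock'],s['position'],s['tool_rot'])
for n in ("top","side"):
    p=env.grab_frame(n); cv2.imwrite(f"pics/{n}0.png",p["image"])
    print(n,p['fx'],p['cx'],p['cy'],p['position'],p['orientation'],[k for k in p])
    for t in ("counter","star","red_tip","arrow_tip","mortar_mid","measure_mid","spoon","caddy_drawer0_handle","cooker"):
        try: print(t,[(np.round(d['xyz'],3),round(d['score'],2)) for d in env.search_frame(p,t)[:2]])
        except Exception as e: print(t,e)
print(env.read_state()['clock'])
E
```

```text
0.0 [0.20630589 0.58933488 0.22146039] [-8.98748157e+01  5.57917996e-03  1.60694402e+02]
top 369.9802764071163 322.1644390671777 198.33596937145686 [0.41747465 0.01037862 1.25902306] [  9.17986632  -0.52838058 -88.70571252] ['image', 'fx', 'fy', 'cx', 'cy', 'position', 'orientation', 'shot']
counter [(array([ 0.482, -0.062,  0.006]), 0.93)]
star [(array([ 0.479, -0.058,  0.06 ]), 0.84), (array([0.734, 0.001, 0.013]), 0.34)]
red_tip [(array([ 0.474, -0.06 ,  0.063]), 0.7), (array([ 0.478, -0.063,  0.01 ]), 0.29)]
arrow_tip [(array([ 0.479, -0.062,  0.011]), 0.9), (array([ 0.477, -0.058,  0.062]), 0.51)]
mortar_mid [(array([0.456, 0.255, 0.042]), 0.73)]
measure_mid [(array([ 0.494, -0.248,  0.024]), 0.64)]
spoon [(array([0.735, 0.002, 0.012]), 0.56), (array([0.573, 0.484, 0.156]), 0.45)]
caddy_drawer0_handle [(array([ 0.543, -0.525,  0.139]), 0.8)]
cooker [(array([0.574, 0.487, 0.155]), 0.57)]
side 456.4924141401449 327.31195262281705 192.18001854290145 [0.51147721 0.9900424  1.38840348] [  38.8039072     0.20011625 -174.32286191] ['image', 'fx', 'fy', 'cx', 'cy', 'position', 'orientation', 'shot']
counter [(array([ 0.486, -0.039,  0.026]), 0.96), (array([0.757, 0.004, 0.01 ]), 0.22)]
star [(array([ 0.48 , -0.046,  0.061]), 0.79)]
red_tip [(array([ 0.475, -0.048,  0.059]), 0.77)]
arrow_tip [(array([ 0.484, -0.036,  0.028]), 0.85)]
mortar_mid [(array([0.454, 0.228, 0.049]), 0.63)]
measure_mid [(array([ 0.491, -0.234,  0.035]), 0.79)]
spoon []
caddy_drawer0_handle [(array([ 0.532, -0.519,  0.148]), 0.97)]
cooker [(array([0.592, 0.527, 0.155]), 0.91)]
1.0
```

Run:
```python
import cv2,numpy as np
a=cv2.imread('pics/top0.png');cv2.imwrite('pics/a1.png',a)
c=[]
for n in("top","side"):
    im=cv2.imread(f'pics/{n}0.png')
    if n=="top": x,y=345,180   # guess
    else: x,y=330,300
    c.append(cv2.resize(im[max(0,y-50):y+50,x-65:x+65],None,fx=6,fy=6,interpolation=cv2.INTER_CUBIC))
b=cv2.imread('pics/side0.png')
cv2.imwrite('pics/both0.png',cv2.resize(np.vstack([a,b]),(480,600)))
```

```text
(no output)
```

View pics/both0.png

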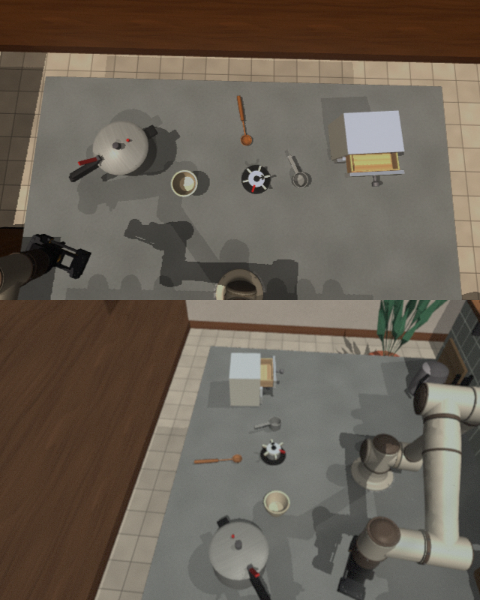

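The top view has the counter at about (341,240) full-size, with the red tooth near the arrow side but not yet resolvable. The side view has it at about (364,203). The measuring cup is to its right with its handle pointing away. I'll shut the gripper, go above the counter and look closer.

Run:
```python
from h import *
env.move_straight([0.207,0.59,0.33],rate=0.3)
env.gripper_to(0.0,5)
env.goto([0.42,-0.055,0.26],[-90,0,68])
s=env.read_state(); print(s['clock'],s['position'],s['tool_rot'],s['joint_positions'])
p=env.grab_frame("wrist"); cv2.imwrite("pics/w0.png",p["image"])
print({k:p[k] for k in p if k!='image'})
for t in ("counter","star","red_tip","arrow_tip"):
    print(t,[(np.round(d['xyz'],3),round(d['score'],2)) for d in env.search_frame(p,t)[:2]])
```

```text
5.4583 [ 0.42042455 -0.05448667  0.26007739] [-9.00161201e+01 -8.95795147e-03  6.80636196e+01] [ 1.47618307e+01  1.89169621e-01 -2.19508588e+01  2.64636562e-03
 -6.78416933e+01 -3.66992102e+01]
{'fx': 309.70691628693146, 'fy': 309.70691628693146, 'cx': 321.1272492228245, 'cy': 198.46253231070338, 'position': array([ 0.39285187, -0.12314111,  0.42170995]), 'orientation': array([-1.56267286e+01, -6.07550541e-03,  1.58143370e+02]), 'shot': 3}
counter [(array([ 0.472, -0.065,  0.054]), 0.71)]
star [(array([ 0.478, -0.064,  0.059]), 0.62)]
red_tip [(array([ 0.478, -0.068,  0.058]), 0.68)]
arrow_tip [(array([ 0.473, -0.067,  0.056]), 0.86)]
```

View pics/w0.png

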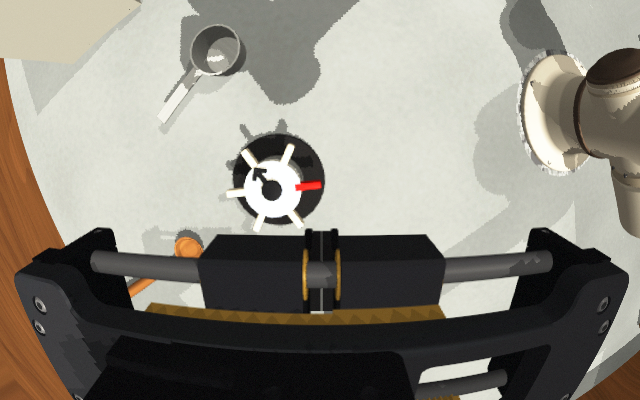

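The arrow points to the upper-left tooth at (245,155) and the red tooth is on the right at (320,185). Clockwise in the image that is 4 clicks short. Next I crop to fit the axis and phase.

```bash
cat >> h.py <<'E'
def back(p,uv,z):
    uv=np.atleast_2d(np.array(uv,float)); d=uv-[p['cx'],p['cy']]; r=np.linalg.norm(d,axis=1,keepdims=True)
    th=r/p['fx']; v=np.hstack([np.sin(th)*d/np.maximum(r,1e-9),np.cos(th)])
    v=R.from_euler('xyz',p['orientation'],degrees=True).apply(v*[1,-1,-1])
    o=np.array(p['position']); return o+v*((z-o[2])/v[:,2:])
E
python3 - <<'E'
from h import *
im=cv2.imread('pics/w0.png')[125:245,200:350]
cv2.imwrite('pics/w0c.png',cv2.resize(im,None,fx=5,fy=5,interpolation=cv2.INTER_CUBIC))
E
```

```text
(no output)
```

View pics/w0c.png

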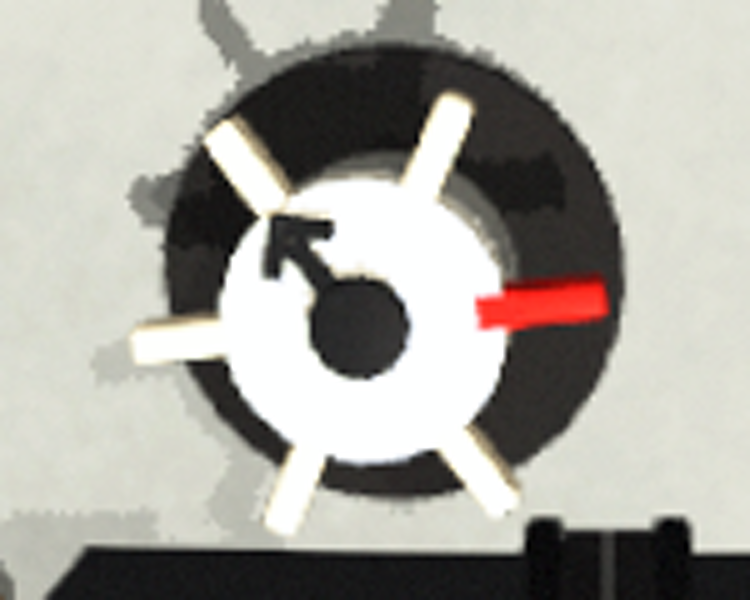

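The crop shows the tooth tips clearly: red (608,297), then clockwise (510,508), (282,527), (133,343), (218,127) at the arrow, and (457,100).

Run:
```python
from h import *
from scipy.optimize import least_squares
p=dict(cx=321.1272492228245,cy=198.46253231070338,fx=309.70691628693146,position=[0.39285187,-0.12314111,0.42170995],orientation=[-15.6267286,-6.07550541e-03,158.143370])
t=np.array([(608,297),(510,508),(282,527),(133,343),(218,127),(457,100)])/5.+[200,125]
P=back(p,t,0.058)[:,:2]
# clockwise order -> angle decreases
f=lambda q:(q[:2]+.06*np.c_[np.cos(q[2]-np.arange(6)*np.pi/3),np.sin(q[2]-np.arange(6)*np.pi/3)]-P).ravel()
c=P.mean(0);a=np.arctan2(*(P[0]-c)[::-1])
s=least_squares(f,[*c,a]); print(s.x[:2],np.degrees(s.x[2]),'arrow tooth',np.degrees(s.x[2])-240); print(np.round(s.fun.reshape(-1,2)*1e3,1))
print(np.linalg.norm(P-c,axis=1))
C=s.x[:2]
# side check of reach: IK for candidate gap angles
T=np.degrees(s.x[2])
for k in range(6):
  g=T+30-60*k
  print(round(g%360), end=' ')
  for off in(-90,90):
    ok=[]
    for d in (0,-26,-52,-78):
      th=np.radians(g+d); q=env.inverse_kinematics([*(C+.055*np.array([np.cos(th),np.sin(th)])),.03],[-90,0,(g+d+off+180)%360-180])
      ok.append(None if q is None else np.round(q).astype(int).tolist())
    print(off,ok)
```

```text
[ 0.48093357 -0.06146292] 163.8313444091656 arrow tooth -76.16865559083439
[[-0.3  0.1]
 [-0.1  0.4]
 [ 0.9  0.2]
 [ 0.3  0.5]
 [ 0.4 -0.6]
 [-1.2 -0.6]]
[0.05968877 0.05961329 0.05920923 0.05987159 0.05928737 0.05873847]
194 -90 [[12, 19, -40, 0, -32, 2], [15, 18, -40, 0, -31, -27], [18, 19, -39, 0, -32, -56], [19, 20, -36, 0, -33, -83]]
90 [None, [15, 18, -40, 0, -31, 153], [18, 19, -39, 0, -32, 124], [19, 20, -36, 0, -33, 97]]
134 -90 [[18, 19, -38, 0, -32, -64], [19, 21, -35, 0, -34, -91], [18, 23, -32, 0, -35, -116], [16, 25, -29, 0, -37, -141]]
90 [[18, 19, -38, 0, -32, 116], [19, 21, -35, 0, -34, 89], [18, 23, -32, 0, -35, 64], [16, 25, -29, 0, -37, 39]]
74 -90 [[18, 23, -31, 0, -36, -124], [16, 25, -28, 0, -37, -148], [13, 26, -26, 0, -38, -171], [10, 27, -25, 0, -39, 166]]
90 [[18, 23, -31, 0, -36, 56], [16, 25, -28, 0, -37, 32], [13, 26, -26, 0, -38, 9], [10, 27, -25, 0, -39, -14]]
14 -90 [None, [9, 27, -25, 0, -39, 158], [7, 26, -26, 0, -38, 135], [6, 25, -28, 0, -37, 110]]
90 [[12, 26, -25, 0, -38, 2], [9, 27, -25, 0, -39, -22], [7, 26, -26, 0, -38, -45], [6, 25, -28, 0, -37, -70]]
314 -90 [[7, 26, -26, 0, -38, 127], [5, 24, -29, 0, -37, 102], [5, 23, -32, 0, -35, 76], [7, 21, -36, 0, -33, 49]]
90 [[7, 26, -26, 0, -38, -53], [5, 24, -29, 0, -37, -78], [5, 23, -32, 0, -35, -104], [7, 21, -36, 0, -33, -131]]
254 -90 [[6, 22, -33, 0, -35, 68], [8, 20, -37, 0, -33, 40], [11, 19, -39, 0, -32, 11], [14, 18, -40, 0, -31, -18]]
90 [[6, 22, -33, 0, -35, -112], [8, 20, -37, 0, -33, -140], [11, 19, -39, 0, -32, -169], [14, 18, -40, 0, -31, 162]]
```

```bash
cat >> h.py <<'E'
C=np.array([0.4809,-0.0615]); G=74.0   # axis; gap middle angle (deg)
def pose(a,z,r=.055):
    t=np.radians(a); return [*(C+r*np.array([np.cos(t),np.sin(t)])),z],[-90,0,(a+90+180)%360-180]
def arc(a0,a1,z=.032,rate=.06):
    n=int(np.ceil(abs(a1-a0)/9)); m=0
    for a in np.linspace(a0,a1,n+1)[1:]:
        pp,oo=pose(a,z); hit=env.move_straight(pp,oo,rate=rate,force_limit=10)
        m=max(m,np.linalg.norm(env.read_state()['force']))
        if hit: print('HIT at',a,env.read_state()['force']); return False
    print('arc to',a1,'maxF',round(m,2)); return True
def peek(name):
    env.goto([0.42,-0.055,0.26],[-90,0,68])
    p=env.grab_frame("wrist"); cv2.imwrite(f"pics/{name}.png",cv2.resize(p["image"][115:255,190:360],None,fx=4,fy=4,interpolation=cv2.INTER_CUBIC))
    # red tip angle
    im=p["image"].astype(int); m=(im[...,2]>140)&(im[...,1]<80)&(im[...,0]<80)
    v,u=np.nonzero(m); Q=back(p,np.c_[u,v],.058)[:,:2]-C; r=np.linalg.norm(Q,axis=1); Q=Q[r<.065]
    if len(Q): print('red angle',np.degrees(np.arctan2(*Q.mean(0)[::-1])),len(Q),'target -76.2; clock',env.read_state()['clock'])
    return p
def down(a):
    env.goto(*pose(a,.11)); pp,_=pose(a,.032)
    h=env.move_straight(pp,rate=.12,force_limit=5); print('down',h); return not h
def up(a):
    env.move_straight(pose(a,.13)[0],rate=.2)
E
python3 - <<'E'
from h import *
print(env.read_state()['force'])
if down(G):
    if arc(G,G-78): arc(G-78,G-60)
    up(G-60)
else: up(G)
peek('w1')
E
```

```text
[ 1.44402423e-04 -4.88083989e-01 -1.50068950e-01]
down False
arc to -4.0 maxF 1.26
arc to 14.0 maxF 1.01
red angle 102.50419682814642 161 target -76.2; clock 12.6833
```

View pics/w1.png

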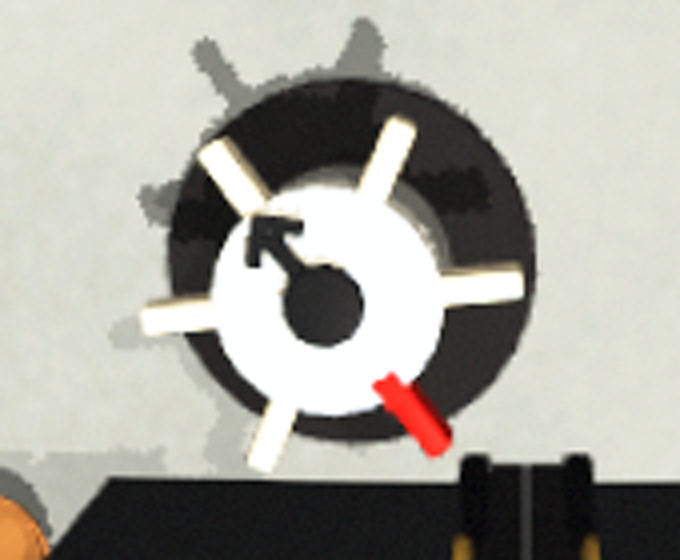

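The wheel advanced exactly one click: the red tooth is now at lower right (440,445) and the counter is unmoved. Three clicks remain. I'll do two in one stroke and then check.

Run:
```python
from h import *
if down(G):
    if arc(G,G-78) and arc(G-78,G-60) and arc(G-60,G-138): arc(G-138,G-120)
    a=env.read_state()['tool_rot'][2]-90; up(a)
else: up(G)
peek('w2')
```

```text
down False
arc to -4.0 maxF 1.7
arc to 14.0 maxF 0.96
arc to -64.0 maxF 1.32
arc to -46.0 maxF 1.17
red angle -16.837504670805956 155 target -76.2; clock 22.9667
```

View pics/w2.png

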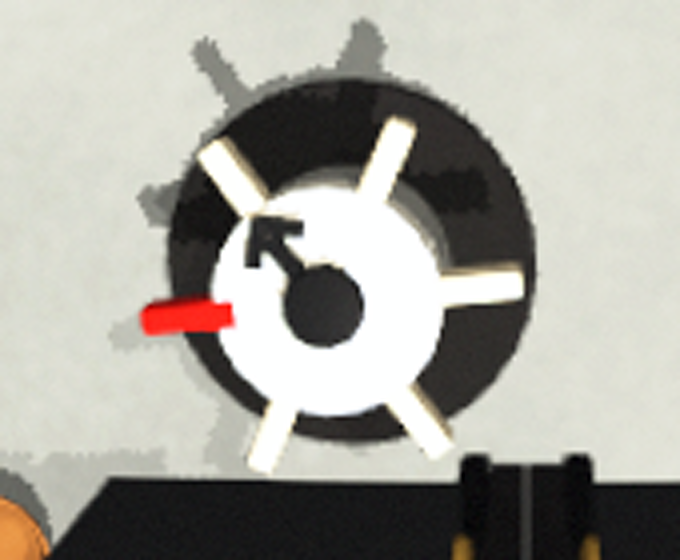

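The red tooth is now at (150,318), one click before the arrow, and the counter still hasn't moved. One click is left.

Run:
```python
from h import *
if down(G):
    if arc(G,G-78): arc(G-78,G-60)
    up(G-60)
else: up(G)
peek('w3'); env.dwell(.5)
```

```text
down False
arc to -4.0 maxF 1.21
arc to 14.0 maxF 0.59
red angle -75.24008109340603 166 target -76.2; clock 29.9417
```

View pics/w3.png

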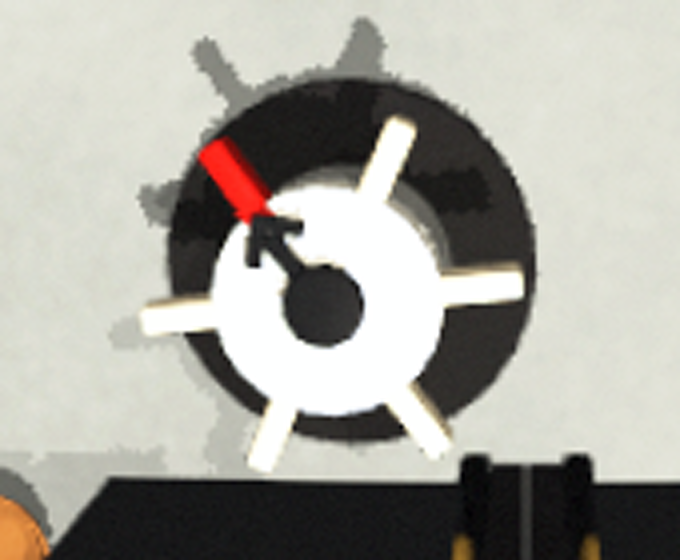

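The red tooth now rests at the arrow tip (255,205). The hand is clear, about 0.2 m above the wheel, so I'm handing in.

```bash
python3 -c "
from workcell import env
env.close_job()"
```

```text
the job is handed in; nothing more can be done
```

The whistle counter is back at its red mark, and I've handed the job in. It started 4 clicks short. I pushed it round clockwise with the shut fingertips: one click, then two in one stroke, then one. I took a picture after each stroke.

- **Wheel position:** the last picture shows the red tooth resting at the arrow. It measured −75.2° against a target of −76.2°, which is within measuring error.
- **Counter:** it looks unmoved in all the close-up pictures.
- **Forces and time:** force readings, taken at short steps along each stroke, stayed under 2 N. The job took about 30 s.
- **Hand:** it finished shut, with the fingertips 0.26 m above the worktop, touching nothing.
- **Other items:** I didn't take a final picture of the mortar, measuring cup, spoon and drawer. The arm's path stayed above or away from them, and no contact was registered.

The early position estimates disagreed by about 2 cm between the side camera and the top camera. I used the closer wrist-camera measurement instead, which fitted the wheel's known size to about 1 mm. No checks failed.

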